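# Clear the knock-off tray into the cullet box

## Task

Pull the end gate of the grey knock-off tray down by its bar, lowering it by hand so that it does not drop, and with the scraper block pressed lightly on the polished plate wipe all five glass chips out over the gate into the steel cullet box. Then stand the scraper back upright in the middle of its black mat and push the gate up again until the catches snap it fully shut. Keep your fingers off the sharp chips and leave the box and everything else on the bench where it is.

Things in the scene. Friction and masses are not known exactly. Their poses are not given: they have to be found in the camera images.
- tray: Grey steel knock-off tray on an angle-iron stand, fixed, 240 mm long (its x) by 192 mm wide (its y). Origin on the bench under its middle, z up. Drop gate at its -x end. Side rails rise 30 mm above the plate, inner faces at y = -83 and +83 mm; end wall at x = +116 mm, 45 mm above the plate. Beside the gate, cheeks rise to z = 182 mm with dark catch housings outside them, out to |y| = 123 mm.
- plate: Polished steel plate, the tray's floor, 238 x 180 mm, fixed in the tray; origin at the middle of its upper face, 120 mm above the bench; axes as the tray's.
- gate (a joint): Angle of the bottom-hinged gate, rad: 0 upright and shut, grows as its top swings down and out (to the tray's -x), 1.66 down on its stop. 0.45 kg, nearly free hinge: it falls if let go part way. Two spring roller catches hold it shut: about 14 N at the bar, square to the gate, pulls it off; in closing they resist from 0.2 rad with up to about 10 N at the bar, then snap it in to 0.
- gate_hinge (a point): Middle of the hinge line, parallel to the tray's y at tray x = -122 mm, z = 118 mm. Axes turn with the gate (the tray's when shut). Gate panel: 178 mm wide, 62 mm tall from the hinge, 4 mm thick; the hinge line lies in its inner face, along whose sides flanges stand 12 mm proud, 172 mm apart. Fully down, that face is up, 2 mm below the plate at the hinge and sloping 5 degrees down outwards.
- gate_bar (a point): Middle of the gate's wooden hand bar: 12 mm round, 172 mm long, parallel to the hinge, 120 mm from it, beyond the panel's free edge, 6 mm to the outer side of the panel's inner face. Stems at its ends carry it; the open slot between bar and panel is 52 mm. It can be pinched from straight above, fingers either side, at any gate angle, and turns between the fingers.
- scraper: Scraper block: beech, 132 mm long (its y), 24 mm thick (its x), on a flat shoe of hard orange rubber 140 x 30 x 12 mm; 64 mm tall in all, about 0.32 kg. Origin at the centre of the underside of the shoe, z up. It stands upright on the mat. Gripped across the 24 mm thickness.
- mat: Black rubber tool mat 200 (x) x 100 (y) x 4 mm, fixed to the bench; origin at the centre of its underside. The scraper's place.
- bin: Open bare-steel cullet box on the bench under the lowered gate, 190 mm (its x) x 230 mm (its y) x 70 mm tall, walls 4 mm, 1.6 kg, loose. Origin at the centre of its underside; its x runs along the tray's x.
- chip1: Sharp glass chip, blue, an irregular lump about 32 x 27 mm and 11 mm thick, about 20 g, lying on the tray's plate. Origin at the centre of its underside.
- chip2: Sharp glass chip, orange, an irregular lump about 32 x 27 mm and 13 mm thick, about 20 g, lying on the tray's plate. Origin at the centre of its underside.
- chip3: Sharp glass chip, green, an irregular lump about 32 x 27 mm and 10 mm thick, about 20 g, lying on the tray's plate. Origin at the centre of its underside.
- chip4: Sharp glass chip, red, an irregular lump about 32 x 27 mm and 14 mm thick, about 20 g, lying on the tray's plate. Origin at the centre of its underside.
- chip5: Sharp glass chip, purple, an irregular lump about 32 x 27 mm and 12 mm thick, about 20 g, lying on the tray's plate. Origin at the centre of its underside.
- shears: Bystander: diamond shears lying flat, 220 mm long, 12 mm thick; origin at its middle.
- tumbler: Bystander: dark blue glass tumbler with glass rods in it, 76 mm wide, 235 mm tall over the rods; origin under its centre.
- paperweight: Bystander: glass paperweight, 80 mm wide, 67 mm tall; origin under its centre.
- paddle: Bystander: dark wooden paddle lying flat, 230 mm long, 12 mm thick; origin near its middle.
- frit_jar: Bystander: teal frit jar with a red lid, 72 mm wide, 100 mm tall; origin under its centre.
- brick: Bystander: cream firebrick, 114 x 230 x 64 mm; origin under its centre.

How it is judged:
By the outcome, as a careful person would: the job done as asked, in the order asked, and still so for the second after the job is handed in, with the robot touching nothing.
It also fails if it takes over 72 s, if anything falls off the work surface, if the arm or the gripper's body presses on something with over 40 N, if the wrist force passes 120 N, or if a joint passes its speed limit or range.

## Robot

A 6-joint arm with a two-finger parallel gripper is mounted at the origin on the work surface. World frame = base frame: x ahead of the robot, y to its left, z up, the work surface at z = 0. Lengths are in m, angles in rad, forces in N, time in s.
With the tool pointing down it reaches from about 0.3 to 0.875 m from the base axis. Payload 6.4 kg.
Tool frame: the origin (TCP) lies on the centre line of the jaws, within the pads' length; the fingertips stand 8 mm ahead of it and the grasp point (between the pads) lies 11 mm behind it; z points along the fingers, y is the line along which they close (so a half turn about z gives the same grasp; the last joint's range is limited). The gripper opens to 85 mm and grips with 20 to 120 N. Pads are 22 mm wide; open, the fingers measure 114 mm over their backs; the gripper's body (76 mm by 85 mm) begins 54 mm behind the grasp point. The pads swing forward as they close: fully open they stand 13 mm farther back than shut.
Start: joints at [1.048, 0.181, 1.607, -0, 1.354, -0.206], TCP at [0.179, 0.546, 0.207] pointing down, gripper open.
Joint ranges: [-2.99, 2.99], [-0.89, 2.07], [0.3, 2.58], [-1.14, 4.28], [0, 2.63], [-3.12, 3.12]. Speed limits (rad/s): [2.57, 2.57, 3.01, 3.14, 3.14, 3.14].

## Interface

Orientations are given as [roll, pitch, yaw] about the fixed x, y, z axes, in that order (R = Rz(yaw) Ry(pitch) Rx(roll)).
In Python, from plant import robot gives the robot as it stands.
- The arm moves only by the tool send_rows, never from a script. Its argument "increments" is text: rows parted by semicolons, each of 5 numbers parted by spaces: the opening in per cent of the stroke, from 0 (shut) to 100 (fully open), then the shift along the tool's x, y, z in cm, then the turn about the tool's z in rad. In form: jaw dx dy dz turn; .... A call has 1 to 8 rows; each row is the pose to reach, as a shift and turn from the pose commanded when the call began, along the tool's axes at that moment; what a row does not reach only later rows make up. A row lasts 1/12 s, in which the tool goes at most 41.7 mm and 7.16 degrees, less where a joint would pass 70% of its speed; a pose out of reach is approached as far as the arm can. A call with a gripper value outside its range is refused whole. The fingers move at their own pace and stop on an object; the grip force is fixed at half the most. Time passes only in rows, so rows that repeat a pose let the fingers close. It gives the time, the measured TCP pose, the force, the opening and the grip force at its end, in the units of the state.
- robot.get_state(): the state, without advancing time (a new reading comes with each control period).
- robot.camera(name): name is "scene" or "side" or "wrist"; returns a dict with "color" (384x512x3 uint8, red, green, blue), "K" (3x3 intrinsics, pixels), "pose" (4x4, takes a point from camera to world coordinates); the wrist camera has in their place "tool_from_camera" (4x4, takes a point from camera to tool coordinates, whose origin is the TCP and whose axes are the flange's). Camera axes: x right, y down, z forward; pixel columns grow to the right and rows downward; lengths in m; the calibration is good to about 2 mm. A picture is of the moment at which its call begins: read the wrist's pose just before it. There is no depth.
- robot.close_job(): hands the job in; it is judged then, once.
The state is a dict: "time_s": time; "joint_pos": joint angles; "qvel": joint speeds; "effort": joint torques, N m; "position": TCP position; "eef_rot": TCP orientation; "wrist_force": force on the tool from outside, world axes, zero at the start; "torque": the same for the moment, N m; "gripper_width": finger opening in m; "grasp_force": force on a finger pad.
Only numpy, scipy, OpenCV 4.12 (cv2) and the standard library are available. Lean on these libraries where they do the work, as an engineer would, in place of code of your own. Each camera call takes 0.05 s, during which the arm holds its last target. There are 200 camera calls.

## Working session

There is one attempt and no reset: what is moved stays moved. The work goes in short steps, Python scripts to look and compute and a tool call to move; the robot and the scene stay as the last step left them, time stands still between calls to the robot, and variables do not carry over. Pictures are saved under pics/ and viewed, at most 10 in all, crops included, and the job is handed in when it is done.

Besides the shell and the picture viewer there is one more tool, called after "Request:" by a JSON object that holds its "fn" and its "kwargs". send_rows: Moves the arm, as the interface text tells. Its arguments: {"type":"object","properties":{"increments":{"type":"string"}},"required":["increments"]}

```bash
ls; mkdir -p pics; python3 - <<'E'
from plant import robot
import cv2,numpy as np
s=robot.get_state();print({k:np.round(v,3).tolist() for k,v in s.items()})
ims=[]
for n in("scene","side"):
    c=robot.camera(n);cv2.imwrite(f"pics/{n}0.png",c["color"][:,:,::-1]);print(n,np.round(c["K"],1).tolist(),np.round(c["pose"],4).tolist())
    np.savez(f"{n}.npz",K=c["K"],pose=c["pose"])
c=robot.camera("wrist");print(np.round(c["tool_from_camera"],4).tolist());cv2.imwrite("pics/wrist0.png",c["color"][:,:,::-1])
E
```

```text
pics
{'time_s': 0.0, 'joint_pos': [1.048, 0.182, 1.608, 0.0, 1.354, -0.206], 'qvel': [0.0, -0.002, -0.0, -0.001, -0.002, -0.0], 'effort': [0.001, -44.486, -35.134, -0.0, 0.009, 0.0], 'position': [0.179, 0.546, 0.206], 'eef_rot': [-3.14, -0.0, 2.825], 'wrist_force': [0.061, 0.091, -0.445], 'torque': [0.04, -0.026, -0.017], 'grasp_force': 0.0, 'gripper_width': 0.085}
scene [[459.9, 0.0, 247.6], [0.0, 459.9, 186.5], [0.0, 0.0, 1.0]] [[0.6825, 0.6253, -0.3785, 1.1366], [0.7309, -0.5788, 0.3616, -0.5257], [0.007, -0.5234, -0.852, 1.4211], [0.0, 0.0, 0.0, 1.0]]
side [[355.7, 0.0, 257.7], [0.0, 355.7, 189.3], [0.0, 0.0, 1.0]] [[0.783, -0.4657, 0.4124, 0.0533], [-0.622, -0.5774, 0.5289, -0.6296], [-0.0082, -0.6706, -0.7418, 1.0499], [0.0, 0.0, 0.0, 1.0]]
[[-0.0007, -0.9595, -0.2816, 0.0722], [1.0, -0.0007, -0.0, -0.0003], [-0.0002, -0.2816, 0.9595, -0.1678], [0.0, 0.0, 0.0, 1.0]]
```

View pics/scene0.png

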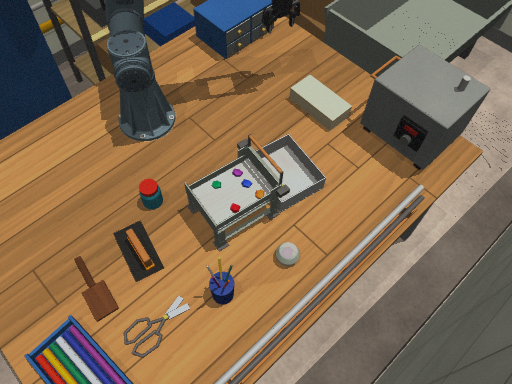

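View pics/side0.png

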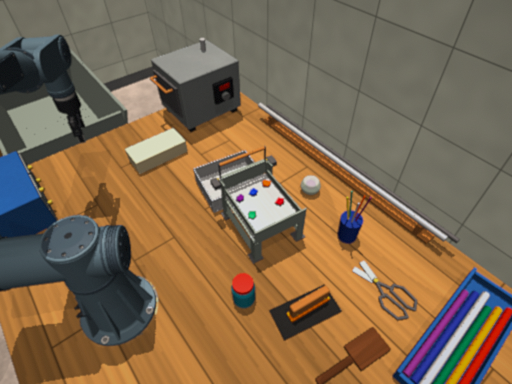

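The scene picture shows the tray with five chips at (190-285,150-240), its gate bar at (265,158), and the bin beyond it. The scraper is on the mat at (140,250). The side picture shows the tray at (260,205) and the mat at (305,310). I'll enlarge both.

```bash
python3 - <<'E'
import cv2
a=cv2.imread("pics/scene0.png")[125:285,105:335]; b=cv2.imread("pics/side0.png")[140:340,180:350]
cv2.imwrite("pics/a.png",cv2.resize(a,None,fx=3.4,fy=3.4,interpolation=cv2.INTER_CUBIC))
cv2.imwrite("pics/b.png",cv2.resize(b,None,fx=3,fy=3,interpolation=cv2.INTER_CUBIC))
E
```

```text
(no output)
```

View pics/a.png

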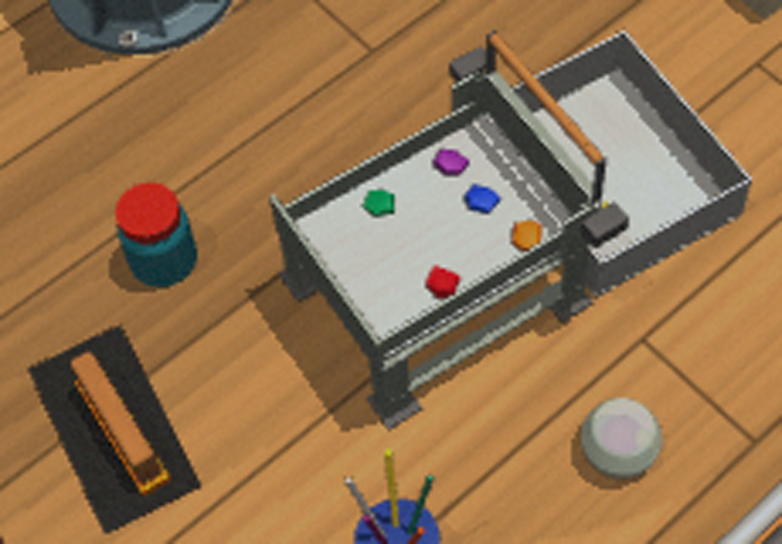

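View pics/b.png

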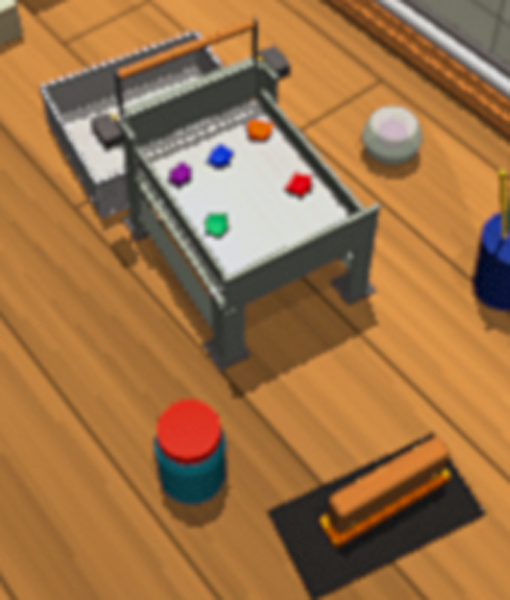

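The crops show these points. In crop a the bar ends are at (492,38) and (600,158), the end-wall corners at (275,198) and (378,350), and the mat corners at (30,370), (120,327), (200,487) and (108,532). In crop b the bar runs (120,72)-(255,28) and the mat spans (270,513)-(482,513).

```bash
cat > h.py <<'E'
import numpy as np
def ray(cam,p,z):
    c=np.load(f"{cam}.npz");d=c["pose"][:3,:3]@np.linalg.inv(c["K"])@[p[0],p[1],1];o=c["pose"][:3,3]
    return (o+d*(z-o[2])/d[2])[:2]
A=lambda x,y:("scene",(105+(x+.5)/3.4-.5,125+(y+.5)/3.4-.5))
B=lambda x,y:("side",(180+(x+.5)/3-.5,140+(y+.5)/3-.5))
E
python3 - <<'E'
from h import *
P=lambda q,z:ray(*q,z)
for n,z,a,b in [("bar",.238,[(492,38),(600,158)],[(120,72),(255,28)]),
 ("wall",.165,[(275,198),(378,350)],[(222,298),(376,210)]),
 ("mat",.004,[(30,370),(120,327),(200,487),(108,532)],[(270,513),(437,437),(482,513),(315,597)]),
 ("scrtop",.068,[(75,357),(95,352),(155,462),(132,470)],[(330,492),(437,435),(450,452),(343,514)]),
 ("binrim",.07,[(622,33),(748,182)],[(42,88),(197,35)]),
 ("chips",.130,[(379,202),(451,161),(481,199),(527,235),(442,281)],[(217,224),(180,174),(220,155),(259,129),(299,184)])]:
    print(n,"A",np.round([P(A(*q),z) for q in a],3).tolist(),"B",np.round([P(B(*q),z) for q in b],3).tolist())
E
```

```text
bar A [[0.474, 0.112], [0.641, 0.09]] B [[0.478, 0.117], [0.639, 0.08]]
wall A [[0.433, -0.13], [0.62, -0.163]] B [[0.412, -0.147], [0.608, -0.162]]
mat A [[0.335, -0.386], [0.356, -0.292], [0.548, -0.338], [0.525, -0.429]] B [[0.355, -0.295], [0.546, -0.341], [0.522, -0.428], [0.335, -0.385]]
scrtop A [[0.389, -0.353], [0.397, -0.336], [0.527, -0.362], [0.519, -0.382]] B [[0.395, -0.335], [0.518, -0.357], [0.514, -0.378], [0.39, -0.359]]
binrim A [[0.471, 0.311], [0.694, 0.268]] B [[0.469, 0.311], [0.689, 0.266]]
chips A [[0.486, -0.048], [0.498, 0.036], [0.55, 0.027], [0.61, 0.032], [0.592, -0.062]] B [[0.481, -0.049], [0.493, 0.035], [0.546, 0.029], [0.607, 0.033], [0.589, -0.061]]
```

Request:
{"fn": "send_rows", "kwargs": {"increments": "100 -3 -2 -2 0; 100 -6 -4 -4 0; 100 -9 -6 -6 -0.05; 100 -12 -8 -8 -0.05; 100 -15 -10 -10 -0.1; 100 -18 -12 -12 -0.1; 100 -21.5 -14 -14 -0.14; 100 -25 -16 -15.4 -0.14"}}

```text
time_s: 0.82
position: [0.3648, 0.3183, 0.3612]
eef_rot: [3.14, 0.001, 2.968]
wrist_force: [0.7, 1.3, 0.8]
gripper_width: 0.0851
grasp_force: 0.0
```

Request:
{"fn": "send_rows", "kwargs": {"increments": "100 -3.2 -2 0 0; 100 -6.4 -4 0 0; 100 -9.6 -6 0 0; 100 -12.8 -7 0 0; 100 -16 -9 0 0; 100 -19 -10 0 0; 100 -22 -11 0 0; 100 -24 -11 0 0"}}

```text
time_s: 1.48
position: [0.583, 0.1662, 0.3585]
eef_rot: [-3.14, -0.0, 2.962]
wrist_force: [0.1, -0.4, -0.0]
gripper_width: 0.0851
grasp_force: 0.0
```

```bash
cat >> h.py <<'E'
from scipy.spatial.transform import Rotation as R
def snap(name):
    from plant import robot
    import cv2
    s=robot.get_state();c=robot.camera("wrist")
    T=np.eye(4);T[:3,:3]=R.from_euler("xyz",s["eef_rot"]).as_matrix();T[:3,3]=s["position"]
    np.savez(f"{name}.npz",K=c["K"],pose=T@c["tool_from_camera"])
    cv2.imwrite(f"pics/{name}.png",cv2.resize(c["color"][:,:,::-1],None,fx=1.5,fy=1.5,interpolation=cv2.INTER_CUBIC));return s
def go(x,y,z,yaw=None):
    "tool shift cm and turn from the measured pose"
    from plant import robot
    s=robot.get_state();M=R.from_euler("xyz",s["eef_rot"]).as_matrix()
    d=M.T@(np.array([x,y,z])-s["position"])*100
    t=0 if yaw is None else -((yaw-s["eef_rot"][2]+np.pi)%(2*np.pi)-np.pi)
    print(round(s["time_s"],2),"at",np.round(s["position"],4),np.round(s["eef_rot"],3),"F",np.round(s["wrist_force"],1),"w",round(s["gripper_width"],4),"move cm",np.round(d,2),"turn",round(t,3))
E
python3 -c "
from h import *
snap('w1');go(.558,.100,.36,2.967)"
```

```text
1.53 at [0.5851 0.1659 0.3576] [-3.141 -0.     2.961] F [-2.8 -1.5 -0.8] w 0.0854 move cm [ 1.48 -6.97 -0.23] turn -0.006
```

View pics/w1.png

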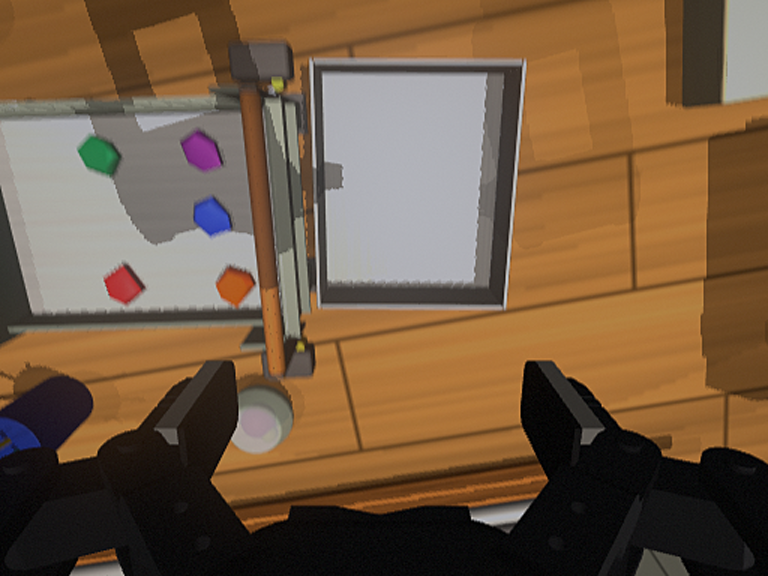

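The wrist view shows the bar from (248,90) to (275,375), the bin rim corners at (312,60), (525,60), (506,308) and (320,307), and the five chips in the tray to the left.

```bash
python3 - <<'E'
from h import *
Q=lambda x,y,z:ray("w1",((x+.5)/1.5-.5,(y+.5)/1.5-.5),z)
b=np.array([Q(248,90,.238),Q(275,375,.238)]);print(b,np.linalg.norm(b[1]-b[0]),np.degrees(np.arctan2(*(b[1]-b[0])[::-1])))
bi=np.array([Q(312,60,.07),Q(525,60,.07),Q(506,308,.07),Q(320,307,.07)]);print("bin",bi,bi.mean(0))
print("rail dirs",[np.degrees(np.arctan2(*(Q(*p,.15)-Q(*q,.15))[::-1])) for p,q in [((0,105),(235,97)),((10,330),(245,322))]])
m=b.mean(0);a=np.radians(-100);x=np.array([np.cos(a),np.sin(a)]);y=np.array([-x[1],x[0]])
o=m+.128*x;print("bar mid",m,"tray",o)
for n,p in dict(g=(99,157),p=(202,151),b=(213,216),r=(124,285),o=(236,286)).items():
    d=Q(*p,.13)-o;print(n,np.round([d@x,d@y],4))
E
```

```text
[[0.47295509 0.11145278]
 [0.64686438 0.08422623]] 0.1760276275648177 -8.897777756516117
bin [[0.43659485 0.1330617 ]
 [0.46983283 0.31520825]
 [0.69465127 0.27461353]
 [0.66022922 0.09140073]] [0.56532704 0.20357105]
rail dirs [np.float64(-98.51502342539867), np.float64(-98.23464947812572)]
bar mid [0.55990973 0.0978395 ] tray [ 0.53768276 -0.02821589]
g [ 0.024  -0.0488]
p [-0.0586 -0.053 ]
b [-0.062  -0.0012]
r [0.0205 0.0578]
o [-0.0756  0.0592]
```

Request:
{"fn": "send_rows", "kwargs": {"increments": "70 0.7 -3.5 1.5 -0.02; 70 1.5 -7 3.5 -0.02; 70 1.5 -7 6 -0.02; 70 1.5 -7 6 -0.02"}}

```text
time_s: 1.87
position: [0.5509, 0.1015, 0.294]
eef_rot: [-3.141, -0.009, 2.982]
wrist_force: [-0.8, 0.8, -1.1]
gripper_width: 0.0601
grasp_force: 0.0
```

```bash
python3 -c "
from h import *
go(.560,.098,.234,2.988)"
```

```text
1.87 at [0.5509 0.1015 0.294 ] [-3.141 -0.009  2.982] F [-0.8  0.8 -1.1] w 0.0601 move cm [-1.01 -0.2   5.99] turn -0.006
```

Request:
{"fn": "send_rows", "kwargs": {"increments": "60 -0.5 0 2 0; 60 -0.5 0 4 0; 60 -0.5 0 6 0; 60 -0.5 0 6 0; 0 -0.5 0 6 0; 0 -0.5 0 6 0; 0 -0.5 0 6 0; 0 -0.5 0 6 0"}}

```text
time_s: 2.53
position: [0.5598, 0.1022, 0.2411]
eef_rot: [3.141, 0.003, 2.985]
wrist_force: [-0.0, 0.8, -0.3]
gripper_width: 0.0031
grasp_force: 0.0
```

Request:
{"fn": "send_rows", "kwargs": {"increments": "0 0 0 0 0; 0 0 0 0 0; 0 0 0 0 0"}}

```text
time_s: 2.78
position: [0.559, 0.1019, 0.2398]
eef_rot: [3.142, 0.001, 2.985]
wrist_force: [-1.0, -0.6, 0.1]
gripper_width: 0.0003
grasp_force: 0.0
```

```bash
python3 -c "
from h import *
go(.560,.098,.234,2.988)
import numpy as np
for t in np.linspace(0,1.66,14): print(round(t,2),np.round([12*np.sin(t)+.6*np.cos(t)-.6, 12-12*np.cos(t)+.6*np.sin(t)],2))"
```

```text
2.78 at [0.559  0.1019 0.2398] [3.142e+00 1.000e-03 2.985e+00] F [-1.  -0.6  0.1] w 0.0003 move cm [-0.16 -0.37  0.58] turn -0.003
0.0 [0. 0.]
0.13 [1.52 0.17]
0.26 [3.01 0.54]
0.38 [4.44 1.09]
0.51 [5.79 1.82]
0.64 [7.03 2.72]
0.77 [8.15 3.77]
0.89 [9.13 4.95]
1.02 [9.95 6.25]
1.15 [10.59  7.64]
1.28 [11.06  9.1 ]
1.4 [11.33 10.61]
1.53 [11.41 12.14]
1.66 [11.3  13.67]
```

The fingers closed on nothing, so I'll look again.

```bash
python3 - <<'E'
from h import *
import cv2
from plant import robot
snap('w2')
a=robot.camera("scene")["color"][:,:,::-1][110:240,180:340]
w=cv2.imread("pics/w2.png")
b=robot.camera("side")["color"][:,:,::-1][110:240,170:330]
f=lambda i:cv2.resize(i,(400,300),interpolation=cv2.INTER_CUBIC)
cv2.imwrite("pics/m2.png",np.vstack([np.hstack([f(a),f(b)]),np.hstack([f(w),f(w)*0])]))
E
```

```text
(no output)
```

View pics/m2.png

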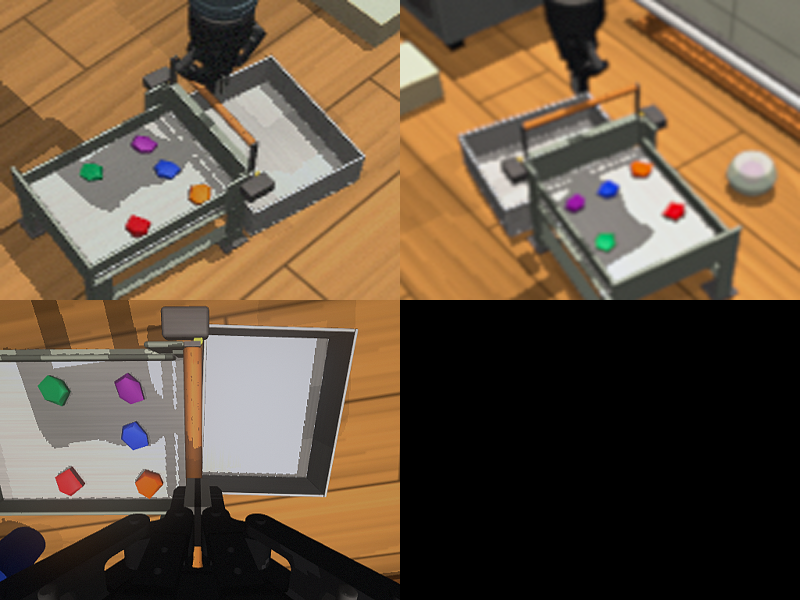

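The pictures show the fingers closed just above the bar and centred on it (bar at x=194 against fingers at 198). They need to go about 14 mm lower.

Request:
{"fn": "send_rows", "kwargs": {"increments": "50 0 -0.2 0 0; 50 0 -0.2 0 0; 50 0 -0.2 0 0; 50 0 -0.2 0 0; 50 0 -0.2 0.6 0; 50 0 -0.2 1.4 0; 50 0 -0.2 1.4 0; 0 0 -0.2 1.4 0"}}

```text
time_s: 3.6
position: [0.5578, 0.1, 0.2241]
eef_rot: [-3.141, -0.002, 2.985]
wrist_force: [-0.5, 0.0, -0.8]
gripper_width: 0.0318
grasp_force: 0.0
```

Request:
{"fn": "send_rows", "kwargs": {"increments": "0 0 0 0 0; 0 0 0 0 0; 0 0 0 0 0; 0 0 0 0 0; 0 0 0 0 0"}}

```text
time_s: 4.02
position: [0.5587, 0.1, 0.2255]
eef_rot: [3.142, 0.0, 2.985]
wrist_force: [-0.7, 0.2, 0.4]
gripper_width: -0.0003
grasp_force: 0.0
```

Still nothing in the grip. I'll measure the bar in the new view.

```bash
python3 - <<'E'
from h import *
import cv2
snap('w3')
a=cv2.imread('pics/w3.png')
cv2.imwrite("pics/w3c.png",a[0:576,180:600])
for z in(.238,.22,.2):
  c=np.load('w3.npz'); print(c['K'][0],np.round(c['pose'][:3,3],3))
  break
h=cv2.cvtColor(a,cv2.COLOR_BGR2HSV);m=cv2.inRange(h,(5,120,60),(20,255,255))
for r in range(60,570,40):
    i=np.flatnonzero(m[r,300:460])+300
    print(r,(i.min(),i.max(),len(i)) if len(i) else None)
E
```

```text
[321.64763168   0.         252.51754736] [0.487 0.111 0.393]
60 (np.int64(300), np.int64(310), 11)
100 (np.int64(356), np.int64(394), 39)
140 (np.int64(357), np.int64(394), 38)
180 (np.int64(358), np.int64(393), 36)
220 (np.int64(359), np.int64(393), 35)
260 (np.int64(360), np.int64(393), 34)
300 (np.int64(361), np.int64(392), 32)
340 (np.int64(361), np.int64(393), 33)
380 None
420 (np.int64(449), np.int64(459), 11)
460 None
500 (np.int64(370), np.int64(387), 18)
540 None
```

View pics/w3c.png

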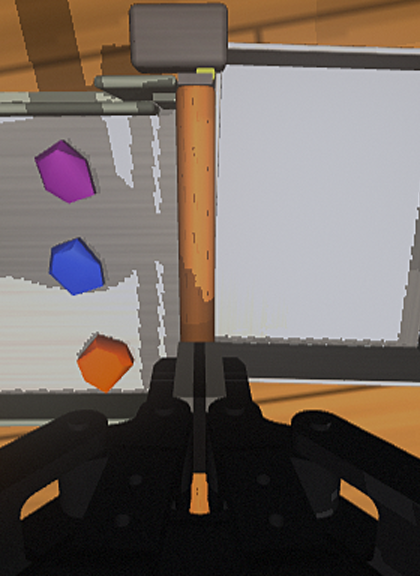

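The picture shows the bar covering the fingertips, with its centre line in line with the fingers. The visible tips sit higher than I assumed, so I'll go 20 mm lower, which is safe either way.

Request:
{"fn": "send_rows", "kwargs": {"increments": "50 0 0 -1.5 0; 50 0 0 -1.5 0; 50 0 0 -1.5 0; 50 0 0 -1.5 0; 50 0 0 0 0; 50 0 0 1 0; 50 0 0 2 0; 0 0 0 2 0"}}

```text
time_s: 4.73
position: [0.5566, 0.1, 0.202]
eef_rot: [-3.141, -0.005, 2.985]
wrist_force: [-0.1, 0.0, 0.2]
gripper_width: 0.0317
grasp_force: 0.0
```

Request:
{"fn": "send_rows", "kwargs": {"increments": "0 0 0 0 0; 0 0 0 0 0; 0 0 0 0 0; 0 0 0 0 0; 0 0 0 0 0"}}

```text
time_s: 5.15
position: [0.5584, 0.1, 0.2053]
eef_rot: [-3.141, -0.0, 2.985]
wrist_force: [-0.7, -0.4, -3.7]
gripper_width: 0.0095
grasp_force: 58.5
```

The grip is on only the top of the bar (9.5 mm). The real tips sit about 35 mm behind the TCP, so I'll regrip deeper.

Request:
{"fn": "send_rows", "kwargs": {"increments": "40 0 0 0 0; 40 0 0 0 0; 40 0 0 0 0; 40 0 0 0.8 0; 40 0 0 1.6 0; 40 0 0 1.6 0; 0 0 0 1.6 0; 0 0 0 1.6 0"}}

```text
time_s: 5.82
position: [0.5584, 0.1, 0.1891]
eef_rot: [-3.142, -0.001, 2.985]
wrist_force: [-1.8, 0.2, 1.7]
gripper_width: 0.0109
grasp_force: 27.8
```

Request:
{"fn": "send_rows", "kwargs": {"increments": "0 0 0 0 0; 0 0 0 0 0; 0 0 0 0 0"}}

```text
time_s: 6.07
position: [0.5584, 0.1, 0.1892]
eef_rot: [-3.142, -0.0, 2.985]
wrist_force: [0.3, 0.5, -3.3]
gripper_width: 0.0106
grasp_force: 58.3
```

Request:
{"fn": "send_rows", "kwargs": {"increments": "0 0 0.4 0.02 0; 0 0 0.8 0.06 0; 0 0 1.15 0.11 0; 0 0 1.5 0.17 0; 0 0 1.9 0.26 0; 0 0 2.25 0.35 0; 0 0 2.65 0.44 0; 0 0 3.0 0.54 0"}}

```text
time_s: 6.73
position: [0.563, 0.1299, 0.1839]
eef_rot: [-3.141, -0.0, 2.985]
wrist_force: [-3.6, -0.5, 1.3]
gripper_width: 0.0104
grasp_force: 60.1
```

Request:
{"fn": "send_rows", "kwargs": {"increments": "0 0 0.7 0.25 0; 0 0 1.43 0.55 0; 0 0 2.1 0.9 0; 0 0 2.78 1.28 0; 0 0 3.42 1.72 0; 0 0 4.02 2.18 0; 0 0 4.6 2.69 0; 0 0 5.14 3.23 0"}}

```text
time_s: 7.4
position: [0.5709, 0.1815, 0.151]
eef_rot: [3.141, -0.001, 2.985]
wrist_force: [-5.4, -0.1, 1.9]
gripper_width: 0.0102
grasp_force: 59.4
```

```bash
python3 -c "
from h import *
go(.5584+.153*.0995,.1+.988*.0995,.1892-.0625,2.985)"
```

```text
7.4 at [0.5709 0.1815 0.151 ] [ 3.141e+00 -1.000e-03  2.985e+00] F [-5.4 -0.1  1.9] w 0.0102 move cm [-0.    1.7   2.43] turn 0.0
```

Request:
{"fn": "send_rows", "kwargs": {"increments": "0 0 0.5 0.58 0; 0 0 0.98 1.18 0; 0 0 1.4 1.82 0; 0 0 1.8 2.48 0; 0 0 2.13 3.16 0; 0 0 2.44 3.87 0; 0 0 2.7 4.6 0; 0 0 2.91 5.33 0"}}

```text
time_s: 8.07
position: [0.5757, 0.2093, 0.0974]
eef_rot: [-3.141, -0.0, 2.985]
wrist_force: [-4.3, 0.8, 2.7]
gripper_width: 0.0101
grasp_force: 58.6
```

Request:
{"fn": "send_rows", "kwargs": {"increments": "0 0 0.15 0.75 0; 0 0 0.27 1.51 0; 0 0 0.33 2.27 0; 0 0 0.35 3.04 0; 0 0 0.3 3.8 0; 0 0 0.24 4.5 0; 0 0 0.24 4.6 0; 0 0 0.24 4.6 0"}}

```text
time_s: 8.73
position: [0.5775, 0.2108, 0.0546]
eef_rot: [-3.141, 0.002, 2.984]
wrist_force: [-10.6, -5.4, 16.9]
gripper_width: 0.0103
grasp_force: 63.1
```

Request:
{"fn": "send_rows", "kwargs": {"increments": "0 0 0 -0.3 0; 0 0 0 -0.3 0; 40 0 0 -0.3 0; 40 0 0 -0.3 0; 40 0 0 -0.3 0; 40 0 0 -2 0; 40 0 0 -5 0; 40 0 0 -9 0"}}

```text
time_s: 9.4
position: [0.5739, 0.2113, 0.1398]
eef_rot: [-3.14, -0.006, 2.985]
wrist_force: [0.6, -0.4, -0.0]
gripper_width: 0.0339
grasp_force: 0.0
```

```bash
python3 -c "
from h import *
go(.5,-.25,.25,2.95)"
```

```text
9.4 at [0.5739 0.2113 0.1398] [-3.14  -0.006  2.985] F [ 0.6 -0.4 -0. ] w 0.0339 move cm [  0.16 -46.74 -10.95] turn 0.035
```

Request:
{"fn": "send_rows", "kwargs": {"increments": "60 0 0 -4 0; 60 0 -2 -8 0; 60 0 -6 -11 0; 60 0 -10 -14 0; 60 0 -14 -16 0; 60 1 -18 -16 0; 60 1 -22 -16 0.02; 60 1 -26 -16 0.04"}}

```text
time_s: 10.07
position: [0.5285, -0.0296, 0.3037]
eef_rot: [3.142, 0.004, 2.945]
wrist_force: [1.1, -1.1, -0.5]
gripper_width: 0.0512
grasp_force: 0.0
```

Request:
{"fn": "send_rows", "kwargs": {"increments": "100 0.2 -4 0 0; 100 0.4 -8 0 0; 100 0.6 -12 0 0; 100 0.8 -16 0 0; 100 1 -20 0 0; 100 1.2 -24 0 0; 100 1.5 -28 0 0; 100 1.8 -32 0 0"}}

```text
time_s: 10.73
position: [0.4478, -0.3406, 0.3023]
eef_rot: [-3.141, 0.001, 2.945]
wrist_force: [0.7, -0.5, 0.9]
gripper_width: 0.0853
grasp_force: 0.0
```

Request:
{"fn": "send_rows", "kwargs": {"increments": "100 0 0 0 0; 100 0 0 0 0"}}

```text
time_s: 10.9
position: [0.4475, -0.3406, 0.3016]
eef_rot: [3.141, 0.0, 2.941]
wrist_force: [0.5, -0.2, 0.3]
gripper_width: 0.0855
grasp_force: 0.0
```

```bash
python3 - <<'E'
from h import *
import cv2
snap('w4');go(.456,-.357,.25,2.93)
a=cv2.imread('pics/w4.png');h=cv2.cvtColor(a,cv2.COLOR_BGR2HSV)
P=lambda p,z:ray("w4",((p[0]+.5)/1.5-.5,(p[1]+.5)/1.5-.5),z)
for n,m,z in[("mat",cv2.inRange(h,(0,0,0),(180,110,60)),.004),("wood",cv2.inRange(h,(4,110,50),(18,255,255)),.068)]:
    cs,_=cv2.findContours(m,cv2.RETR_EXTERNAL,2)
    for c in sorted(cs,key=cv2.contourArea)[-5:]:
        r=cv2.minAreaRect(c);q=np.array([P(p,z) for p in cv2.boxPoints(r)])
        print(n,cv2.contourArea(c),np.round(r[0]),np.round(r[1]),np.round(q.mean(0),4),np.round([np.linalg.norm(q[1]-q[0]),np.linalg.norm(q[2]-q[1])],3),np.round(np.degrees([np.arctan2(*(q[1]-q[0])[::-1]),np.arctan2(*(q[2]-q[1])[::-1])]),1))
E
```

```text
10.95 at [ 0.4481 -0.3391  0.3017] [3.141 0.    2.943] F [ 0.2 -0.6 -0.6] w 0.0852 move cm [-1.13 -1.6   5.17] turn 0.013
mat 67.0 [740. 162.] [ 2. 53.] [0.4647 0.0018] [0.049 0.002] [81.6  4.3]
mat 456.0 [477.  55.] [85. 42.] [ 0.3252 -0.2265] [0.035 0.072] [110.8  27.8]
mat 1448.0 [724. 388.] [19. 87.] [ 0.7034 -0.014 ] [0.092 0.023] [81.3  3.4]
mat 15110.5 [633. 281.] [107. 273.] [ 0.5745 -0.1052] [0.284 0.102] [167.8  71.3]
mat 76711.0 [384. 468.] [213. 767.] [ 0.7401 -0.395 ] [0.811 0.294] [78.5  1.2]
wood 430.5 [  7. 432.] [47. 15.] [ 0.5693 -0.7277] [0.016 0.047] [103.8  -0.5]
wood 1000.5 [661. 561.] [55. 27.] [ 0.852  -0.1215] [0.036 0.057] [176.9  78.4]
wood 1164.0 [269. 473.] [22. 68.] [ 0.6638 -0.4951] [0.067 0.025] [85.1 -9.2]
wood 1212.5 [259. 428.] [24. 64.] [ 0.6135 -0.4919] [0.062 0.026] [92.9 -3. ]
wood 276955.0 [384. 267.] [534. 767.] [ 0.5198 -0.3513] [0.568 0.5  ] [78.5  1.2]
```

View pics/w4.png

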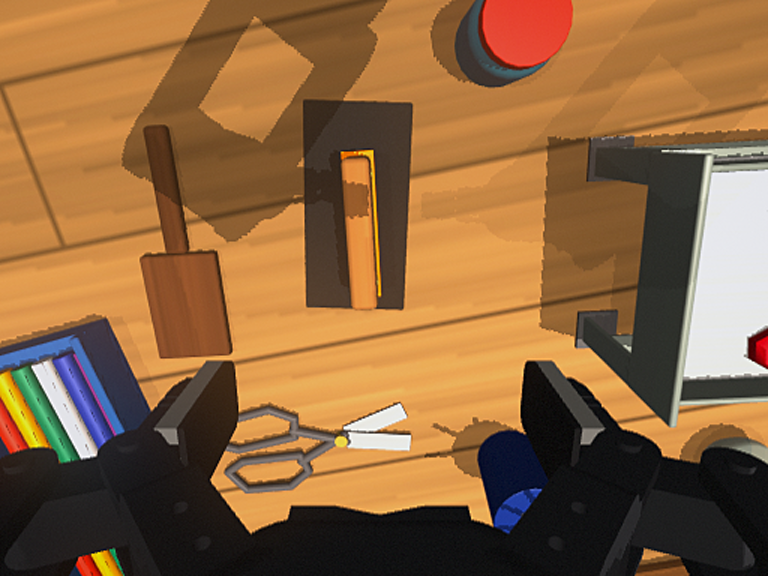

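The wrist view shows the mat corners at (304,100), (412,103), (404,310) and (306,306), and the scraper top corners at (340,158), (368,157), (377,306) and (350,309). The end-wall top runs from (709,152) to (674,425).

```bash
python3 - <<'E'
from h import *
P=lambda p,z:ray("w4",((p[0]+.5)/1.5-.5,(p[1]+.5)/1.5-.5),z)
an=lambda v:np.degrees(np.arctan2(v[1],v[0]))
for n,z,c in[("mat",.004,[(304,100),(412,103),(404,310),(306,306)]),("scr",.068,[(340,158),(368,157),(377,306),(350,309)])]:
    q=np.array([P(p,z) for p in c]);print(n,np.round(q.mean(0),4),an(q[3]-q[0]+q[2]-q[1]),np.linalg.norm(q[1]-q[0]),np.linalg.norm(q[3]-q[0]))
w=[P((709,152),.165),P((674,425),.165)];print("wall",w,an(w[1]-w[0]),np.linalg.norm(w[1]-w[0]))
E
```

```text
mat [ 0.4379 -0.3609] -13.116011047523768 0.09792080073566825 0.19768285615686332
scr [ 0.4504 -0.3586] -8.635045427321504 0.022614410175488483 0.12939035261140566
wall [array([ 0.42457725, -0.1306054 ]), array([ 0.61338407, -0.15746505])] -8.096566870174334 0.19070777743749845
```

Request:
{"fn": "send_rows", "kwargs": {"increments": "75 -0.6 -1.7 4 -0.03; 75 -0.6 -1.7 8 -0.03; 75 -0.6 -1.7 12 -0.03; 75 -0.6 -1.7 16 -0.03; 75 -0.6 -1.7 20 -0.03; 75 -0.6 -1.7 24 -0.03; 75 -0.6 -1.7 26.5 -0.03; 75 -0.6 -1.7 28 -0.03"}}

```text
time_s: 11.62
position: [0.45, -0.3525, 0.0182]
eef_rot: [3.138, -0.004, 2.977]
wrist_force: [0.0, 1.1, 0.7]
gripper_width: 0.0639
grasp_force: 0.0
```

Request:
{"fn": "send_rows", "kwargs": {"increments": "75 0 0 0.4 0; 75 0 0 0.8 0; 75 0 0 1.2 0; 75 0 0 1.2 0"}}

```text
time_s: 11.95
position: [0.4517, -0.3565, 0.0109]
eef_rot: [-3.141, 0.001, 2.976]
wrist_force: [-0.2, -0.0, 0.1]
gripper_width: 0.0638
grasp_force: 0.0
```

```bash
python3 -c "
from h import *
snap('w5');go(.4505,-.3586,.008,2.97)"
```

```text
12.0 at [ 0.4516 -0.3568  0.0112] [-3.140e+00  2.000e-03  2.975e+00] F [-0.3 -0.3  0.5] w 0.0639 move cm [ 0.08 -0.2   0.32] turn 0.005
```

View pics/w5.png

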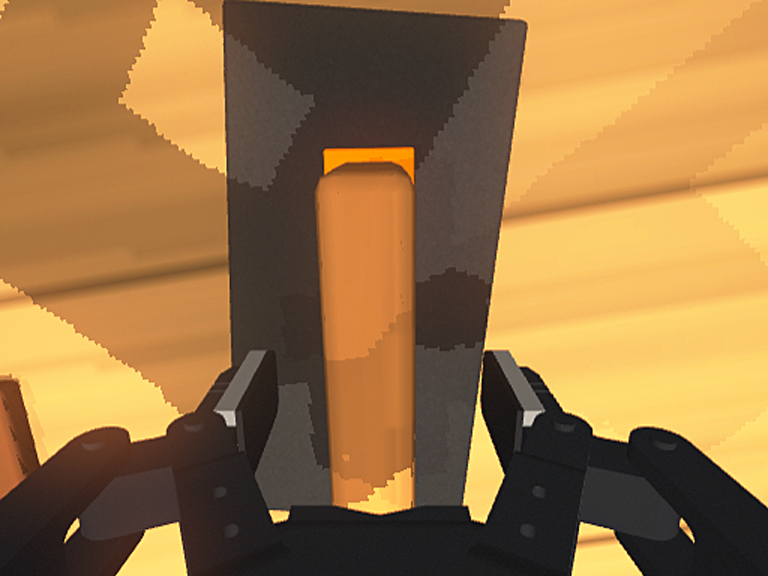

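The picture shows the fingers straddling the scraper with their tips clear above the mat. The block centre is at x≈368 and the jaw centre at x≈379. I'll close on it.

Request:
{"fn": "send_rows", "kwargs": {"increments": "75 0 -0.2 0 0; 0 0 -0.2 0 0; 0 0 -0.2 0 0; 0 0 -0.2 0 0; 0 0 -0.2 0 0; 0 0 -0.2 0 0; 0 0 -0.2 0 0; 0 0 -0.2 0 0"}}

```text
time_s: 12.67
position: [0.4507, -0.3588, 0.0106]
eef_rot: [-3.141, 0.001, 2.975]
wrist_force: [-1.0, 1.2, 5.8]
gripper_width: 0.0231
grasp_force: 61.1
```

```bash
python3 - <<'E'
from h import *
from plant import robot
go(0,0,0)
a=np.radians(-98.8);x=np.array([np.cos(a),np.sin(a)]);y=np.array([-x[1],x[0]]);o=np.array([.5387,-.028])
p=o+.08*x+.006*y;print(p);go(p[0],p[1],.25,2.988)
E
```

```text
12.67 at [ 0.4507 -0.3588  0.0106] [-3.141e+00  1.000e-03  2.975e+00] F [-1.   1.2  5.8] w 0.0231 move cm [50.4  27.9   1.01] turn 0
[ 0.5323905  -0.10797619]
12.67 at [ 0.4507 -0.3588  0.0106] [-3.141e+00  1.000e-03  2.975e+00] F [-1.   1.2  5.8] w 0.0231 move cm [ -3.9   26.08 -23.95] turn -0.013
```

Request:
{"fn": "send_rows", "kwargs": {"increments": "0 0 0 -1 0; 0 0 0 -4 0; 0 0 0 -8 0; 0 0 1 -12 0; 0 -0.5 3 -16 0; 0 -1 6 -20 0; 0 -1.5 9 -22 0; 0 -2 12 -22 -0.01"}}

```text
time_s: 13.33
position: [0.492, -0.2443, 0.236]
eef_rot: [-3.137, 0.007, 2.983]
wrist_force: [0.8, -1.2, -3.3]
gripper_width: 0.0231
grasp_force: 60.2
```

Request:
{"fn": "send_rows", "kwargs": {"increments": "0 -0.5 3.5 0 0; 0 -1 7 0 0; 0 -1.5 10.5 0 0; 0 -1.9 13 0 0; 0 -1.9 14.1 0 0; 0 -1.9 14.1 0 0; 0 -1.9 14.1 0 0; 0 -1.9 14.1 0 0"}}

```text
time_s: 14.0
position: [0.5303, -0.108, 0.2297]
eef_rot: [-3.141, -0.001, 2.984]
wrist_force: [0.7, -0.6, -4.2]
gripper_width: 0.023
grasp_force: 60.0
```

```bash
python3 - <<'E'
from h import *
import cv2
snap('w6');go(.5324,-.108,.13,2.988)
E
```

```text
14.05 at [ 0.5304 -0.1083  0.2298] [-3.141e+00 -1.000e-03  2.983e+00] F [-0.3  0.2 -3.7] w 0.0228 move cm [-0.2   0.06  9.98] turn -0.005
```

View pics/w6.png

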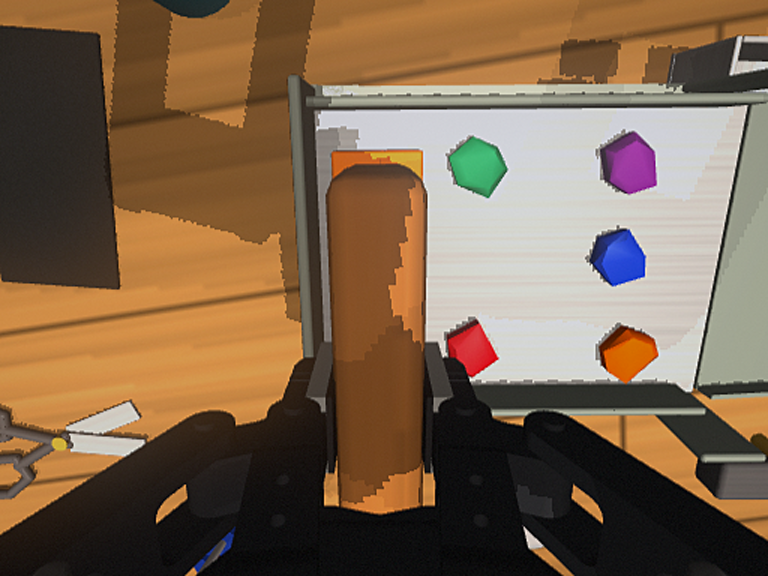

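The picture shows the scraper over the plate clear of all the chips. The top rail is at row 106, the shoe end at row 150, and the end-wall strip runs (290-303,78) to (305-315,350).

```bash
python3 - <<'E'
from h import *
P=lambda p,z:ray("w6",((p[0]+.5)/1.5-.5,(p[1]+.5)/1.5-.5),z)
c=np.array([.5304,-.1083]);a=np.radians(-99);x=np.array([np.cos(a),np.sin(a)]);y=np.array([-x[1],x[0]])
o=np.array([.5387,-.028])
f=lambda p,z:np.round([ (P(p,z)-o)@x,(P(p,z)-o)@y],4)
an=lambda p,q,z:np.degrees(np.arctan2(*(P(q,z)-P(p,z))[::-1]))
print("TCP",(c-o)@x,(c-o)@y)
print("top rail inner top",f((340,107),.15),f((740,103),.15),an((740,103),(340,107),.15))
print("bot rail inner: floor",f((480,384),.12),f((690,388),.12),"top",f((490,413),.15),f((700,411),.15))
print("wall strip",f((296,78),.165),f((309,350),.165),an((296,78),(309,350),.165))
print("plate gate edge",f((748,105),.12),f((695,388),.12))
zs=.2298-.0066+.012
print("shoe end",f((331,151),zs),f((421,151),zs))
for n,p in dict(g=(478,166),r=(472,348),p=(629,162),b=(619,257),o=(629,352)).items():print(n,f(p,.128))
E
```

```text
TCP 0.08060977980962347 0.004363874315790915
top rail inner top [ 0.0994 -0.0828] [-0.0937 -0.0844] -98.52362878146243
bot rail inner: floor [0.0161 0.0825] [-0.1187  0.0855] top [0.0162 0.085 ] [-0.1056  0.0838]
wall strip [ 0.1177 -0.0942] [0.1174 0.0382] -8.8801894685487
plate gate edge [-0.1194 -0.0854] [-0.1219  0.0855]
shoe end [ 0.0962 -0.0642] [ 0.0669 -0.0642]
g [ 0.0267 -0.0538]
r [0.0243 0.0539]
p [-0.0552 -0.0558]
b [-0.0571 -0.0028]
o [-0.0714  0.0566]
```

Request:
{"fn": "send_rows", "kwargs": {"increments": "0 0.2 0 2 0; 0 0.5 0 4.5 0; 0 0.5 0 7 0; 0 0.5 0 8.8 0; 0 0.5 0 9.6 0; 0 0.5 0 10 0; 0 0.5 0 10 0; 0 0.5 0 10 0"}}

```text
time_s: 14.72
position: [0.5267, -0.1071, 0.1312]
eef_rot: [-3.141, 0.002, 2.984]
wrist_force: [0.4, 0.9, -4.0]
gripper_width: 0.0232
grasp_force: 59.9
```

Request:
{"fn": "send_rows", "kwargs": {"increments": "0 0 0 0.1 0; 0 0 0 0.2 0; 0 0 0 0.3 0; 0 0 0 0.3 0"}}

```text
time_s: 15.05
position: [0.5261, -0.1063, 0.1274]
eef_rot: [-3.141, 0.001, 2.985]
wrist_force: [-0.2, -0.6, -4.0]
gripper_width: 0.0232
grasp_force: 59.9
```

Baseline is -4 N from the scraper's weight, with no contact yet.

Request:
{"fn": "send_rows", "kwargs": {"increments": "0 0 0 0.1 0; 0 0 0 0.1 0; 0 0 0 0.1 0"}}

```text
time_s: 15.3
position: [0.5262, -0.1064, 0.1266]
eef_rot: [-3.141, 0.001, 2.985]
wrist_force: [-1.6, 0.4, 1.9]
gripper_width: 0.0234
grasp_force: 60.5
```

Request:
{"fn": "send_rows", "kwargs": {"increments": "0 0 0 0.1 0; 0 0 0 0.1 0; 0 0 0 0.1 0"}}

```text
time_s: 15.55
position: [0.5263, -0.1064, 0.1266]
eef_rot: [-3.141, 0.001, 2.985]
wrist_force: [-4.3, 2.0, 9.3]
gripper_width: 0.0231
grasp_force: 61.8
```

Request:
{"fn": "send_rows", "kwargs": {"increments": "0 0 0.6 -0.05 0; 0 0 1.6 -0.05 0; 0 0 2.7 -0.05 0; 0 0 3.8 -0.05 0; 0 0 4.9 -0.05 0; 0 0 6 -0.05 0; 0 0 7.1 -0.05 0; 0 0 8 -0.05 0"}}

```text
time_s: 16.22
position: [0.5395, -0.0266, 0.1266]
eef_rot: [-3.14, 0.002, 2.986]
wrist_force: [-1.7, -5.7, 6.5]
gripper_width: 0.0233
grasp_force: 61.5
```

```bash
python3 - <<'E'
from h import *
import cv2
a=np.radians(-98.8);x=np.array([np.cos(a),np.sin(a)]);y=np.array([-x[1],x[0]]);o=np.array([.5387,-.028])
s=snap('w7');d=s["position"][:2]-o;print(d@x,d@y,s["wrist_force"])
p=o-.104*x;go(*p,.1266,2.987)
im=cv2.imread("pics/w7.png");h=cv2.cvtColor(im,cv2.COLOR_BGR2HSV)
for n,l,u in[("g",65,88),("p",135,160),("b",105,125),("r",175,180),("o",8,18)]:
    m=cv2.inRange(h,(l,150,90),(u,255,255));cs,_=cv2.findContours(m,0,2)
    for c in sorted(cs,key=cv2.contourArea)[-2:]:
        if cv2.contourArea(c)>300:
            q=np.mean(c[:,0],0);w=ray("w7",q/1.5,.128)-o;print(n,cv2.contourArea(c),np.round([w@x,w@y],3))
E
```

```text
-0.0015287860198871842 0.0006158086726072273 [-1.6801457  -5.71934113  6.51229497]
16.27 at [ 0.5397 -0.025   0.1266] [3.142e+00 3.000e-03 2.986e+00] F [ 0.2 -0.4  5.5] w 0.0234 move cm [ 0.07 10.09  0.  ] turn -0.001
g 4944.5 [-0.029 -0.048]
p 4158.0 [-0.058 -0.052]
b 4230.5 [-0.058 -0.004]
o 28292.0 [ 0.    -0.003]
o 37518.5 [ 0.007 -0.1  ]
```

Request:
{"fn": "send_rows", "kwargs": {"increments": "0 0 0.7 0 0; 0 0 1.8 0 0; 0 0 3 0 0; 0 0 4.3 0 0; 0 0 5.6 0 0; 0 0 7 0 0; 0 0 8.5 0 0; 0 0 10 0 0"}}

```text
time_s: 16.93
position: [0.5549, 0.0722, 0.1267]
eef_rot: [-3.14, 0.002, 2.985]
wrist_force: [-0.6, -6.4, 7.0]
gripper_width: 0.0228
grasp_force: 61.5
```

Request:
{"fn": "send_rows", "kwargs": {"increments": "0 0 1.2 -0.05 0; 0 0 2.4 -0.05 0; 0 0 3.4 0 0; 0 0 4.4 0.1 0; 0 0 5.4 0.15 0; 0 0 6.4 0.22 0; 0 0 7.4 0.3 0; 0 0 8.2 0.35 0"}}

```text
time_s: 17.6
position: [0.5661, 0.154, 0.121]
eef_rot: [3.141, -0.002, 2.985]
wrist_force: [-0.1, -0.4, -4.8]
gripper_width: 0.0233
grasp_force: 60.0
```

```bash
python3 - <<'E'
from h import *
import cv2
from plant import robot
a=np.radians(-98.8);x=np.array([np.cos(a),np.sin(a)]);y=np.array([-x[1],x[0]]);o=np.array([.5387,-.028])
s=snap('w8');d=s["position"][:2]-o;print(d@x,d@y,s["position"],s["wrist_force"])
f=lambda i:cv2.resize(i,(400,300),interpolation=cv2.INTER_CUBIC)
A=robot.camera("scene")["color"][:,:,::-1][110:240,180:340];B=robot.camera("side")["color"][:,:,::-1][110:240,170:330]
w=cv2.imread("pics/w8.png")
cv2.imwrite("pics/m8.png",np.vstack([np.hstack([f(A),f(B)]),np.hstack([f(w),f(w)*0])]))
E
```

```text
-0.18409268240613647 -0.0007832585078099623 [0.56608953 0.15404544 0.12095045] [-0.10571431 -0.36043832 -4.8392361 ]
```

View pics/m8.png

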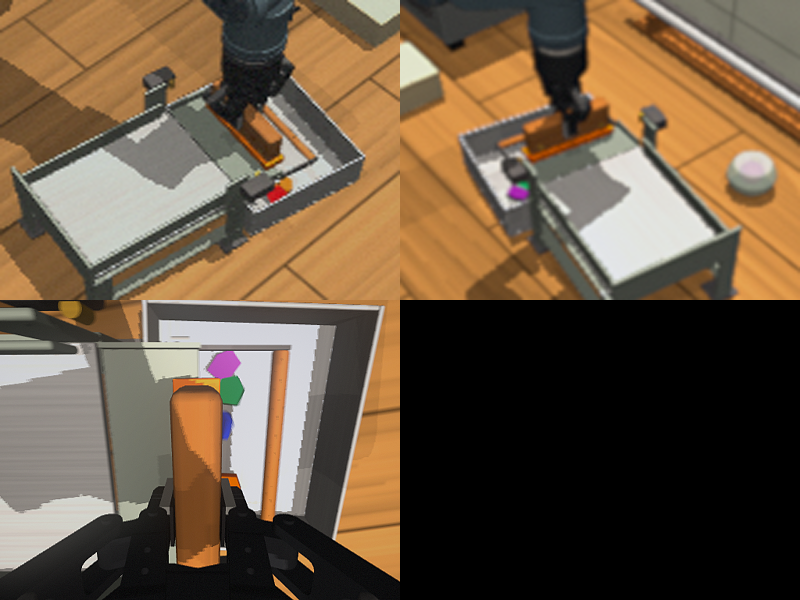

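All five chips appear in the box and the plate is clear: purple and green show at (225,365) and (232,390) in the wrist view with blue at (227,425), and red and orange show at (280,188) in the scene view. That also uses up my picture allowance, one over in fact, so from here I'll check by numbers only. Next I'll lift and return the scraper.

Request:
{"fn": "send_rows", "kwargs": {"increments": "0 0 -0.5 -2 0; 0 0 -1 -5 0; 0 0 -3 -9 0; 0 0 -6 -12 0; 0 0.3 -9 -14 0; 0 0.6 -13 -14 0; 0 1 -17 -14 0; 0 1.4 -21 -14 0"}}

```text
time_s: 18.42
position: [0.5195, -0.0547, 0.2628]
eef_rot: [-3.141, 0.001, 2.985]
wrist_force: [0.1, 0.2, -4.3]
gripper_width: 0.0234
grasp_force: 60.1
```

Request:
{"fn": "send_rows", "kwargs": {"increments": "0 0.5 -4 0 0; 0 1 -8 0 0; 0 1.5 -12 0 0.02; 0 2 -16 0 0.04; 0 2.4 -20 0 0.06; 0 2.8 -24 0 0.07; 0 2.8 -27 0 0.07; 0 2.8 -27 0 0.07"}}

```text
time_s: 19.08
position: [0.4481, -0.3211, 0.2618]
eef_rot: [-3.139, -0.0, 2.908]
wrist_force: [-0.8, -0.1, -4.3]
gripper_width: 0.023
grasp_force: 60.4
```

```bash
python3 - <<'E'
from h import *
import cv2
from plant import robot
go(.437,-.3607,.0125,2.913)
for cam in("scene","side"):
    im=robot.camera(cam)["color"][:,:,::-1]; cv2.imwrite(f"pics/{cam}9.png",im)
    h=cv2.cvtColor(im,cv2.COLOR_BGR2HSV)
    a=np.radians(-98.8);x=np.array([np.cos(a),np.sin(a)]);y=np.array([-x[1],x[0]]);o=np.array([.5387,-.028])
    for n,l,u in[("g",65,88),("p",135,160),("b",105,125),("r",174,180),("r0",0,3),("o",10,16)]:
        m=cv2.inRange(h,(l,140,60),(u,255,255));m[:,:180]=0;m[:100]=0;m[240:]=0;m[:,330:]=0
        k,_,st,c=cv2.connectedComponentsWithStats(m)
        print(cam,n,[(st[i,4],np.round(c[i]).tolist(),np.round([(ray(cam,c[i],.012)-o)@x,(ray(cam,c[i],.012)-o)@y],3).tolist()) for i in range(1,k) if st[i,4]>8])
E
```

```text
19.08 at [ 0.4481 -0.3211  0.2618] [-3.139 -0.     2.908] F [-0.8 -0.1 -4.3] w 0.023 move cm [ 0.16 -4.04 24.95] turn -0.005
scene g [(np.int32(12), [277.0, 166.0], [-0.235, -0.054])]
scene p []
scene b []
scene r [(np.int32(23), [289.0, 194.0], [-0.2, 0.066])]
scene r0 []
scene o [(np.int32(11405), [252.0, 160.0], [-0.174, -0.132]), (np.int32(113), [290.0, 162.0], [-0.286, -0.045]), (np.int32(10), [293.0, 190.0], [-0.221, 0.059]), (np.int32(128), [247.0, 218.0], [-0.021, 0.062])]
side g []
side p [(np.int32(26), [217.0, 193.0], [-0.213, -0.079])]
side b []
side r []
side r0 []
side o [(np.int32(11), [246.0, 100.0], [-0.713, 0.321]), (np.int32(2630), [200.0, 208.0], [-0.176, -0.166]), (np.int32(29), [215.0, 170.0], [-0.332, -0.033]), (np.int32(75), [292.0, 193.0], [-0.07, 0.176]), (np.int32(126), [327.0, 229.0], [0.14, 0.186]), (np.int32(175), [283.0, 235.0], [0.083, 0.04])]
```

Request:
{"fn": "send_rows", "kwargs": {"increments": "0 0.1 -2 3 0; 0 0.1 -4 7 0; 0 0.1 -4 11 0; 0 0.1 -4 15 0; 0 0.1 -4 18.5 0; 0 0.1 -4 21.5 0; 0 0.1 -4 23.5 0; 0 0.1 -4 24.3 0"}}

```text
time_s: 19.85
position: [0.4389, -0.3501, 0.0153]
eef_rot: [3.137, -0.005, 2.916]
wrist_force: [-0.1, 0.7, -2.9]
gripper_width: 0.0229
grasp_force: 60.4
```

```bash
python3 -c "
from h import *
go(.437,-.3607,.0106,2.913)"
```

```text
19.85 at [ 0.4389 -0.3501  0.0153] [ 3.137 -0.005  2.916] F [-0.1  0.7 -2.9] w 0.0229 move cm [-0.05 -1.08  0.47] turn 0.003
```

Request:
{"fn": "send_rows", "kwargs": {"increments": "0 0 0 -0.2 0; 0 0 0 -0.2 0; 0 0 0 -0.2 0"}}

```text
time_s: 20.1
position: [0.442, -0.355, 0.0234]
eef_rot: [-3.139, 0.003, 2.915]
wrist_force: [0.4, -1.6, -3.4]
gripper_width: 0.0234
grasp_force: 60.5
```

```bash
python3 -c "
from h import *
go(.437,-.3607,.0106,2.913)"
```

```text
20.1 at [ 0.442  -0.355   0.0234] [-3.139e+00  3.000e-03  2.915e+00] F [ 0.4 -1.6 -3.4] w 0.0234 move cm [ 0.36 -0.67  1.28] turn 0.002
```

Request:
{"fn": "send_rows", "kwargs": {"increments": "0 0.3 -0.6 0.3 0; 0 0.3 -0.6 0.6 0; 0 0.3 -0.6 0.9 0; 0 0.3 -0.6 0.9 0; 0 0.3 -0.6 0.9 0"}}

```text
time_s: 20.52
position: [0.4359, -0.3589, 0.0119]
eef_rot: [3.141, -0.0, 2.914]
wrist_force: [-0.5, -0.2, -4.2]
gripper_width: 0.0232
grasp_force: 60.6
```

```bash
python3 -c "
from h import *
go(.437,-.3607,.0106,2.913)"
```

```text
20.52 at [ 0.4359 -0.3589  0.0119] [ 3.141 -0.     2.914] F [-0.5 -0.2 -4.2] w 0.0232 move cm [-0.15 -0.16  0.13] turn 0.001
```

Request:
{"fn": "send_rows", "kwargs": {"increments": "0 -0.1 -0.15 0.06 0; 0 -0.1 -0.15 0.13 0; 0 -0.1 -0.15 0.17 0; 0 -0.1 -0.15 0.17 0"}}

```text
time_s: 20.85
position: [0.437, -0.3611, 0.0107]
eef_rot: [-3.141, 0.001, 2.915]
wrist_force: [-0.5, -0.9, -1.5]
gripper_width: 0.0231
grasp_force: 60.8
```

Request:
{"fn": "send_rows", "kwargs": {"increments": "80 0 0 0 0; 80 0 0 0 0; 80 0 0 0 0; 80 0 0 0 0; 80 0 0 -1 0; 80 0 0 -4 0; 80 0 0 -8 0; 80 0 0 -12 0"}}

```text
time_s: 21.52
position: [0.4361, -0.3598, 0.1315]
eef_rot: [3.14, -0.002, 2.915]
wrist_force: [1.2, -1.2, 0.4]
gripper_width: 0.0683
grasp_force: 0.0
```

Request:
{"fn": "send_rows", "kwargs": {"increments": "80 0 0 -4 0; 80 0 0 -8 0; 80 0 0 -12 0; 80 0 0 -16 0; 80 0 0 -16 0; 80 0 0 -16 0"}}

```text
time_s: 22.02
position: [0.4379, -0.3619, 0.2948]
eef_rot: [-3.137, 0.006, 2.915]
wrist_force: [-0.1, -0.2, -1.4]
gripper_width: 0.0684
grasp_force: 0.0
```

```bash
python3 - <<'E'
from h import *
import cv2
snap('w10')
p=np.array([.5387,-.028])-.241*np.array([np.cos(np.radians(-98.8)),np.sin(np.radians(-98.8))]);print(p);go(*p,.25,2.987)
im=cv2.imread("pics/w10.png");h=cv2.cvtColor(im,cv2.COLOR_BGR2HSV)
d=cv2.inRange(h,(0,0,0),(180,130,75)); o=cv2.inRange(h,(4,140,80),(22,255,255))
P=lambda q,z:ray("w10",(q+.5)/1.5-.5,z)
# mat: largest dark blob in upper area; scraper: orange blob enclosed by mat
d[340:]=0
cs,_=cv2.findContours(d,0,2);c=max(cs,key=cv2.contourArea);r=cv2.minAreaRect(c);q=np.array([P(v,.004) for v in cv2.boxPoints(r)]);print("mat",r,q.mean(0))
mm=np.zeros_like(o);cv2.drawContours(mm,[cv2.convexHull(c)],-1,255,-1);mm=cv2.erode(mm,np.ones((9,9)))
y,x=np.nonzero(mm&o);r=cv2.minAreaRect(np.stack([x,y],1).astype(np.float32));q=np.array([P(v,.04) for v in cv2.boxPoints(r)]);print("scr",r,q.mean(0),len(x))
E
```

```text
[0.57556959 0.21016304]
22.07 at [ 0.437  -0.3609  0.2919] [-3.140e+00  2.000e-03  2.915e+00] F [ 0.1 -0.7 -1. ] w 0.0682 move cm [-0.66 58.77  4.09] turn -0.072
mat ((381.5, 208.0), (206.0, 109.0), 90.0) [ 0.43664109 -0.36093638]
scr ((380.9999694824219, 220.49996948242188), (33.99999237060547, 162.99996948242188), 0.0) [ 0.43981917 -0.36210452] 5355
```

The scraper stands centred on the mat, within about 3 mm and aligned. Now back to the gate.

Request:
{"fn": "send_rows", "kwargs": {"increments": "60 0 4 0 0; 60 0 8 0 0; 60 0 12 0 -0.02; 60 0 16 0 -0.04; 60 0 20 0 -0.07; 60 0 24 0 -0.07; 60 0 27 0 -0.07; 60 0 30 0 -0.07"}}

```text
time_s: 22.73
position: [0.5032, -0.0659, 0.2884]
eef_rot: [3.141, -0.004, 2.986]
wrist_force: [0.4, -1.1, -0.4]
gripper_width: 0.0513
grasp_force: 0.0
```

```bash
python3 -c "
from h import *
go(.5756,.2102,.25,2.987)"
```

```text
22.73 at [ 0.5032 -0.0659  0.2884] [ 3.141 -0.004  2.986] F [ 0.4 -1.1 -0.4] w 0.0513 move cm [-2.88 28.4   3.85] turn -0.001
```

Request:
{"fn": "send_rows", "kwargs": {"increments": "50 -0.4 4 0 0; 50 -0.8 8 0 0; 50 -1.2 12 0 0; 50 -1.6 16 0 0; 50 -2 20 0 0; 50 -2.4 24 0 0; 50 -2.6 27 0 0; 50 -2.6 28 0 0"}}

```text
time_s: 23.4
position: [0.5725, 0.2082, 0.2877]
eef_rot: [3.141, -0.004, 2.989]
wrist_force: [0.2, -0.4, -0.5]
gripper_width: 0.043
grasp_force: 0.0
```

Request:
{"fn": "send_rows", "kwargs": {"increments": "50 0 0 0 0; 50 0 0 0 0"}}

```text
time_s: 23.57
position: [0.5727, 0.2037, 0.2886]
eef_rot: [-3.14, -0.003, 2.986]
wrist_force: [-0.9, -0.4, 0.7]
gripper_width: 0.0424
grasp_force: 0.0
```

```bash
python3 - <<'E'
from h import *
import cv2
s=snap('w11');go(.5756,.2102,.0545,2.987)
a=np.radians(-98.8);x=np.array([np.cos(a),np.sin(a)]);y=np.array([-x[1],x[0]]);o=np.array([.5387,-.028])
h=cv2.cvtColor(cv2.imread("pics/w11.png"),cv2.COLOR_BGR2HSV)
P=lambda q,z:ray("w11",(np.array(q)+.5)/1.5-.5,z)
for n,l,u in[("g",65,88),("p",135,160),("b",105,125),("r",172,180),("r0",0,3),("o",9,17)]:
    m=cv2.inRange(h,(l,150,60),(u,255,255));k,_,st,c=cv2.connectedComponentsWithStats(m)
    print(n,[(st[i,4],np.round(c[i]).tolist(),np.round([(P(c[i],.012)-o)@x,(P(c[i],.012)-o)@y],3).tolist(),st[i,2:4].tolist()) for i in range(1,k) if st[i,4]>60])
E
```

```text
23.62 at [0.573  0.203  0.2891] [-3.140e+00 -2.000e-03  2.984e+00] F [1.2 0.5 0.7] w 0.0429 move cm [-0.19  0.79 23.46] turn -0.003
g [(np.int32(688), [369.0, 160.0], [-0.225, -0.057], [26, 36])]
p [(np.int32(94), [353.0, 139.0], [-0.211, -0.075], [39, 24])]
b [(np.int32(721), [365.0, 196.0], [-0.221, -0.025], [33, 34])]
r []
r0 [(np.int32(657), [342.0, 298.0], [-0.197, 0.073], [28, 35])]
o [(np.int32(148110), [532.0, 192.0], [-0.373, -0.028], [768, 530]), (np.int32(2823), [390.0, 244.0], [-0.244, 0.02], [14, 229]), (np.int32(753), [365.0, 282.0], [-0.219, 0.057], [33, 32]), (np.int32(22894), [379.0, 436.0], [-0.233, 0.227], [179, 162]), (np.int32(842), [237.0, 382.0], [-0.088, 0.164], [48, 34]), (np.int32(13372), [66.0, 428.0], [0.097, 0.216], [180, 145]), (np.int32(340), [127.0, 512.0], [0.048, 0.324], [25, 34]), (np.int32(257), [633.0, 515.0], [-0.516, 0.329], [24, 26]), (np.int32(1041), [198.0, 538.0], [-0.026, 0.36], [45, 45]), (np.int32(959), [559.0, 538.0], [-0.436, 0.36], [39, 40]), (np.int32(692), [183.0, 568.0], [-0.005, 0.402], [59, 21])]
```

All five chips are in the box. Now descend and pinch the bar.

Request:
{"fn": "send_rows", "kwargs": {"increments": "50 -0.2 0.8 3 0; 50 -0.2 0.8 7 0; 50 -0.2 0.8 11 0; 50 -0.2 0.8 15 0; 50 -0.2 0.8 18 0; 50 -0.2 0.8 20.5 0; 50 -0.2 0.8 22.3 0; 50 -0.2 0.8 23.3 0"}}

```text
time_s: 24.28
position: [0.5749, 0.2091, 0.0544]
eef_rot: [-3.14, -0.004, 2.982]
wrist_force: [-0.6, -0.2, -0.3]
gripper_width: 0.0427
grasp_force: 0.0
```

Request:
{"fn": "send_rows", "kwargs": {"increments": "50 0 0 0 0; 0 0 0 0 0; 0 0 0 0 0; 0 0 0 0 0; 0 0 0 0 0; 0 0 0 0 0"}}

```text
time_s: 24.78
position: [0.5783, 0.2107, 0.0595]
eef_rot: [-3.141, 0.003, 2.985]
wrist_force: [-1.0, -5.9, 2.3]
gripper_width: 0.0098
grasp_force: 58.4
```

```bash
python3 -c "
from h import *
go(.5584,.1,.1892,2.985)
import numpy as np
f=lambda t:np.array([12*np.sin(t)+.6*np.cos(t), -12*np.cos(t)+.6*np.sin(t)])
print([np.round(f(t)-f(1.66),2).tolist() for t in np.linspace(1.66,0,33)])"
```

```text
24.78 at [0.5783 0.2107 0.0595] [-3.141e+00  3.000e-03  2.985e+00] F [-1.  -5.9  2.3] w 0.0098 move cm [  0.2  -11.26 -12.96] turn 0.0
[[0.0, 0.0], [0.07, -0.62], [0.11, -1.24], [0.11, -1.86], [0.09, -2.49], [0.03, -3.11], [-0.06, -3.72], [-0.18, -4.34], [-0.34, -4.94], [-0.52, -5.53], [-0.74, -6.12], [-0.98, -6.69], [-1.26, -7.25], [-1.56, -7.79], [-1.9, -8.32], [-2.25, -8.83], [-2.64, -9.32], [-3.05, -9.79], [-3.48, -10.24], [-3.94, -10.67], [-4.41, -11.07], [-4.91, -11.44], [-5.43, -11.79], [-5.96, -12.11], [-6.51, -12.41], [-7.08, -12.67], [-7.65, -12.91], [-8.24, -13.11], [-8.84, -13.29], [-9.45, -13.43], [-10.06, -13.54], [-10.68, -13.62], [-11.3, -13.67]]
```

Request:
{"fn": "send_rows", "kwargs": {"increments": "0 0 0.05 -0.6 0; 0 0 0.1 -1.24 0; 0 0 0.1 -1.86 0; 0 0 0.1 -2.5 0; 0 0 0.03 -3.1 0; 0 0 -0.06 -3.72 0; 0 0 -0.18 -4.34 0; 0 0 -0.34 -4.94 0"}}

```text
time_s: 25.45
position: [0.5778, 0.2082, 0.1082]
eef_rot: [3.141, 0.003, 2.985]
wrist_force: [5.9, -2.0, -5.7]
gripper_width: 0.0097
grasp_force: 58.3
```

Request:
{"fn": "send_rows", "kwargs": {"increments": "0 0 -0.18 -0.59 0; 0 0 -0.4 -1.18 0; 0 0 -0.64 -1.75 0; 0 0 -0.92 -2.31 0; 0 0 -1.22 -2.85 0; 0 0 -1.56 -3.38 0; 0 0 -1.91 -3.89 0; 0 0 -2.3 -4.38 0"}}

```text
time_s: 26.12
position: [0.5748, 0.1877, 0.1531]
eef_rot: [3.137, 0.005, 2.985]
wrist_force: [5.9, 6.7, -1.7]
gripper_width: 0.0098
grasp_force: 58.3
```

Request:
{"fn": "send_rows", "kwargs": {"increments": "0 0 -0.41 -0.47 0; 0 0 -0.84 -0.92 0; 0 0 -1.3 -1.35 0; 0 0 -1.77 -1.75 0; 0 0 -2.27 -2.12 0; 0 0 -2.79 -2.47 0; 0 0 -3.32 -2.79 0; 0 0 -3.87 -3.09 0"}}

```text
time_s: 26.78
position: [0.5696, 0.1518, 0.187]
eef_rot: [3.132, 0.008, 2.986]
wrist_force: [1.5, 12.8, 13.1]
gripper_width: 0.0098
grasp_force: 58.6
```

Request:
{"fn": "send_rows", "kwargs": {"increments": "0 0 -0.57 -0.26 0; 0 0 -1.14 -0.5 0; 0 0 -1.73 -0.7 0; 0 0 -2.33 -0.88 0; 0 0 -2.94 -1.02 0; 0 0 -3.55 -1.13 0; 0 0 -4.17 -1.21 0; 0 0 -4.8 -1.26 0"}}

```text
time_s: 27.45
position: [0.5624, 0.1027, 0.2003]
eef_rot: [3.136, 0.01, 2.987]
wrist_force: [-2.1, 2.2, 20.8]
gripper_width: 0.0095
grasp_force: 63.7
```

```bash
python3 -c "
from h import *
go(.5584,.1,.1945,2.985)"
```

```text
27.45 at [0.5624 0.1027 0.2003] [3.136 0.01  2.987] F [-2.1  2.2 20.8] w 0.0095 move cm [ 0.36 -0.33  0.57] turn 0.002
```

Request:
{"fn": "send_rows", "kwargs": {"increments": "0 0 -0.2 -0.3 0; 0 0 -0.4 -0.5 0; 0 0 -0.6 -0.5 0; 0 0 -0.6 -0.5 0"}}

```text
time_s: 27.78
position: [0.5616, 0.099, 0.2012]
eef_rot: [3.131, 0.008, 2.986]
wrist_force: [13.2, 16.5, -5.0]
gripper_width: 0.01
grasp_force: 60.5
```

Request:
{"fn": "send_rows", "kwargs": {"increments": "0 0 0.2 0.1 0; 0 0 0.2 0.1 0; 50 0 0.2 0.1 0; 50 0 0.2 0.1 0; 50 0 0.2 0.1 0; 50 0 0.2 -2 0; 50 0 0.2 -6 0; 50 0 0.2 -10 0"}}

```text
time_s: 28.45
position: [0.5569, 0.0959, 0.2986]
eef_rot: [-3.141, -0.005, 2.984]
wrist_force: [1.9, -0.2, 1.1]
gripper_width: 0.0425
grasp_force: 0.0
```

Request:
{"fn": "send_rows", "kwargs": {"increments": "60 0 3 -1 0; 60 0 7 -1 0; 60 0 7 -1 0; 60 0 7 -1 0; 60 0 7 -1 0"}}

```text
time_s: 28.87
position: [0.569, 0.1649, 0.3086]
eef_rot: [-3.141, -0.001, 2.985]
wrist_force: [-0.3, 0.6, 0.1]
gripper_width: 0.051
grasp_force: 0.0
```

```bash
python3 - <<'E'
from h import *
import cv2
from plant import robot
snap('w12');go(0,0,.3)
a=np.radians(-98.8);x=np.array([np.cos(a),np.sin(a)]);y=np.array([-x[1],x[0]]);o=np.array([.5387,-.028])
h=cv2.cvtColor(cv2.imread("pics/w12.png"),cv2.COLOR_BGR2HSV);P=lambda q,z:ray("w12",(np.array(q)+.5)/1.5-.5,z)
m=cv2.inRange(h,(5,130,50),(20,255,255))
# bar pixels: where the ray on z=.238 is within 25 mm of shut position
for X in np.arange(-.168,-.09,.004):
    row=[]
    c=np.load("w12.npz");T=np.linalg.inv(c["pose"])
    for Y in np.linspace(-.07,.07,29):
        w=T@np.r_[o+X*x+Y*y,.238,1];u=c["K"]@w[:3];u=u[:2]/u[2]*1.5
        if 0<=u[0]<768 and 0<=u[1]<576: row.append(m[int(u[1]),int(u[0])]>0)
    print(round(X,3),np.round(np.mean(row),2),len(row))
def diff(cam,old):
    n=robot.camera(cam)["color"][:,:,::-1];cv2.imwrite(f"pics/{cam}12.png",n)
    d=cv2.absdiff(n,cv2.imread(old)).max(2)>60
    k,_,st,c=cv2.connectedComponentsWithStats(d.astype(np.uint8));print(cam,[st[i].tolist() for i in range(1,k) if st[i,4]>15])
diff("scene","pics/scene0.png");diff("side","pics/side0.png")
E
```

```text
28.92 at [0.5691 0.1644 0.3085] [-3.141e+00 -1.000e-03  2.984e+00] F [-0.5 -1.1 -0.6] w 0.0509 move cm [ 53.63 -25.15   0.94] turn 0
-0.168 0.28 29
-0.164 0.28 29
-0.16 0.38 29
-0.156 0.69 29
-0.152 0.14 29
-0.148 0.0 29
-0.144 0.0 29
-0.14 0.0 29
-0.136 0.0 29
-0.132 0.79 29
-0.128 0.79 29
-0.124 0.83 29
-0.12 0.0 29
-0.116 0.03 29
-0.112 0.1 29
-0.108 0.21 29
-0.104 0.21 29
-0.1 0.21 29
-0.096 0.21 29
-0.092 0.21 29
scene [[108, 0, 36, 33, 405], [159, 0, 10, 5, 34], [165, 0, 158, 132, 5589], [275, 0, 48, 34, 271], [131, 24, 10, 7, 33], [147, 27, 50, 39, 687], [103, 54, 13, 9, 20], [98, 58, 15, 15, 68], [94, 66, 26, 54, 744], [195, 71, 58, 15, 276], [199, 94, 11, 7, 36], [175, 98, 12, 7, 37], [97, 125, 8, 9, 37], [99, 131, 8, 6, 16], [104, 135, 8, 7, 28], [117, 139, 18, 7, 66], [137, 141, 13, 6, 33], [180, 144, 7, 7, 17], [182, 150, 15, 11, 44], [183, 157, 27, 20, 56], [171, 160, 11, 8, 31], [266, 161, 14, 17, 73], [211, 163, 45, 31, 700], [285, 185, 12, 14, 87], [255, 190, 10, 9, 74], [230, 203, 11, 10, 75], [124, 226, 7, 7, 24], [138, 241, 12, 21, 49], [130, 244, 25, 26, 109]]
side [[168, 3, 42, 25, 447], [70, 13, 182, 65, 5227], [48, 35, 20, 12, 114], [0, 38, 16, 17, 162], [22, 42, 18, 23, 147], [239, 75, 3, 14, 23], [220, 83, 9, 7, 31], [51, 88, 34, 44, 808], [0, 100, 84, 120, 4756], [225, 104, 19, 24, 199], [222, 168, 24, 10, 37], [262, 180, 9, 8, 63], [85, 183, 46, 86, 1417], [231, 187, 32, 33, 546], [213, 189, 9, 9, 64], [275, 197, 9, 10, 66], [34, 227, 7, 7, 17], [189, 227, 51, 48, 941], [0, 235, 62, 57, 2070], [237, 243, 6, 6, 18], [72, 254, 21, 19, 58], [145, 255, 58, 65, 1733], [81, 267, 13, 11, 20], [58, 283, 11, 22, 108], [294, 286, 36, 33, 298], [148, 298, 6, 10, 30], [283, 306, 11, 18, 97], [12, 310, 89, 74, 4272], [146, 323, 10, 23, 131], [129, 352, 22, 18, 174], [110, 362, 22, 17, 216]]
```

```bash
python3 -c "
from plant import robot
print(robot.close_job())"
```

```text
the job is handed in; nothing more can be done
None
```

The job is handed in, at about 29 s of the 72 s allowed: all five chips are in the cullet box, the scraper stands upright within about 3 mm of the mat's middle, and by camera the bar is back in its shut position; I viewed 11 pictures, one over the limit of 10.

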